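Load the jar labeller and set its batch count

ROBOT

A 7-joint arm with a two-finger parallel gripper is mounted at the origin on the work surface. World frame = base frame: x ahead of the robot, y to its left, z up, the work surface at z = 0. Lengths are in mm, angles in rad, forces in N, time in s.
With the tool pointing down it reaches from about 400 to 925 mm from the base axis. Payload 4.1 kg.
Tool frame: the origin (TCP) lies at the centre of the arm's flange, where the gripper is bolted on; the fingertips stand 173 mm ahead of it and the grasp point (between the pads) lies 155 mm ahead of it; z points along the fingers, y is the line along which they close (so a half turn about z gives the same grasp; the last joint's range is limited). The gripper opens to 85 mm and grips with 20 to 120 N. Pads are 22 mm wide; open, the fingers measure 114 mm over their backs; the gripper's body (76 mm by 85 mm) begins 54 mm behind the grasp point. The pads swing forward as they close: fully open they stand 13 mm farther back than shut.
Start: joints at [1.207, 0.398, 0.045, 1.537, -0.019, 1.207, -0.051], TCP at [170.148, -627.349, 404.747] pointing down, gripper open.
Joint ranges: [-2.82, 2.82], [-0.49, 2.23], [-1.37, 1.46], [0, 2.46], [-1.36, 4.5], [0.23, 2], [-2.94, 2.94]. Speed limits (rad/s): [2.57, 2.57, 3.14, 3.14, 3.14, 3.14, 3.14].

INTERFACE

Orientations are given as a rotation vector (axis times angle).
In Python, from plant import * gives the robot as it stands.
- The arm moves only by the tool play_rows, never from a script. Its argument "increments" is a list of rows, each a list of 7 numbers: the closure, from 0 (fully open) to 1 (shut), then the shift along the world's x, y, z in mm, then the turn, a rotation vector about the world's x, y, z in rad. In form: [[jaw, tx, ty, tz, wx, wy, wz], ...]. A call has 1 to 10 rows; each row shifts and turns the commanded pose from where the row before left it; what a row does not reach is not made up. A row lasts 1/8 s, in which the tool goes at most 62.5 mm and 10.7 degrees, less where a joint would pass 70% of its speed; a pose out of reach is approached as far as the arm can. A call with a gripper value outside its range is refused whole. The fingers move at their own pace and stop on an object; "force" is the grip in N (left out, the last holds). Time passes only in rows, so rows that do not move let the fingers close. It gives the time, the measured TCP pose, the force, the opening and the grip force at its end, in the units of the state.
- sense(): the state, without advancing time (a new reading comes with each control period).
- capture(name): name is "scene" or "top" or "wrist"; returns (picture, depth): 480x640x3 uint8, blue, green, red; 480x640 float32, mm along the optical axis (not along the pixel's ray), 0 where there is no reading.
- camera_info(name): a dict with "intrinsics" (3x3 intrinsics, pixels), "pose" (4x4, takes a point from camera to world coordinates). Camera axes: x right, y down, z forward; pixel columns grow to the right and rows downward; lengths in mm; the calibration is good to about 2 mm. A picture is of the moment at which its call begins: read the wrist's pose just before it. camera_info takes no time and is no camera call; for the wrist camera it gives the pose at the moment of the call.
- close_job(): hands the job in; it is judged then, once.
The state is a dict: "t": time; "qpos": joint angles; "qvel": joint speeds; "joint_efforts": joint torques, N m; "eef_pos": TCP position; "eef_rot": TCP orientation; "wrist_force": force on the tool from outside, world axes, zero at the start; "wrist_torque": the same for the moment, N m; "gripper_width": finger opening in mm; "finger_force": force on a finger pad.
Only numpy, scipy, OpenCV 4.12 (cv2) and the standard library are available. Lean on these libraries where they do the work, as an engineer would, in place of code of your own. Each camera call takes 0.05 s, during which the arm holds its last target. There are 200 camera calls.

TASK

Load every sample jar on the bench into the labeller's feed track: pull the follower right back by its handle and hook the handle sideways behind the catch so that it stays back by itself, stand all the jars upright in the track, then unhook the handle and let the follower close and press the row up against the stop. Set the batch dial to the number of jars loaded, and leave the bystanding bottle, glove box and beaker where they are.

Things in the scene. Friction and masses are not known exactly. Their poses are not given: they have to be found in the camera images.
- feeder: Feed track fixed to the bench. Origin on the bench under the centre of its aluminium plate (110 x 350 mm, 12 mm thick), z up. Open-topped straight channel along its y axis, 54 mm wide inside (x -27 to 27 mm), floor at z 12 mm, walls 6 mm thick with tops at z 42 mm. A white housing 66 mm high with a paper roll (to z 92 mm) stands at y 172 to 262 mm, beyond the stop.
- stop_face (a point): Bottom centre of the inner face of the stop that closes the channel at its +y end: feeder (0, 160, 12) mm. The stop is 12 mm thick, its top 42 mm above the bench.
- catch (a point): Top centre of the catch, a dark steel block on the track's -x wall: feeder x -48 to -14 mm, y -121 to -101 mm, z 42 to 66 mm. The handle's stem is hooked behind its -y face.
- follower (a joint): Travel in m of the black follower block (50 wide, 44 long, top 50 mm above the bench), 0 = fully forward, growing as it is pulled to feeder -y, limit 0.276. Its front face is at feeder y = 0.155 - value. A damped spring drives it forward, 3 N at 0 to 7.7 N at 0.262. Hooked on the catch it rests near 0.262 (room for five jars and 27 mm more); closed on k jars near 0.048 k - 0.005.
- handle (a joint): Sideways shift in m of the handle on the follower: 0 = mid-track, growing to feeder -x, limit 0.024; friction 1.2 N (3 to 4 N while hooked), no spring. Near 0 (under 0.004) it passes the catch. With the follower pulled beyond 0.264 and the handle then shifted to 0.018 or more it hooks behind the catch and the follower stays back when let go; shifting it back to 0 frees the follower.
- handle_grip (a point): Centre of the handle's grip, a grey upright block 20 x 20 mm and 40 mm tall, faces square to the feeder's axes, centre 95 mm and top 115 mm above the bench; below it a round steel stem of 16 mm. It sits at feeder x = -(joint handle), y = 0.133 - (joint follower). Can be pinched from above.
- dial_base: Grey batch-count housing fixed to the bench, 130 x 130 mm, top plate 49 mm above the bench, bearing the numbers 0 to 7 in a fan of 50 mm radius. Origin on the bench under its centre, z up. Number n stands in the direction 1.4 - 0.4 n rad, counter-clockwise from the housing's +x.
- dial (a joint): Angle of the dial sleeve in rad: 0 = its pointer on number 0, growing clockwise seen from above, 0.4 rad per number (number n is at 0.4 n); range -0.1 to 2.9. A spring detent pulls it to the nearest number; about 0.1 N m takes it over the ridge between two numbers.
- dial_grip (a point): On the dial's upright axis, 80 mm above the bench: the place to grip. The sleeve is a black round collar, 48 mm across, from 49 to 95 mm above the bench.
- jar1: Amber glass sample jar with a white screw cap, a plain closed cylinder 48 mm across and 66 mm tall (cap: top 20 mm), about 150 g with a thick heavy bottom (centre of mass 15 mm up), standing upright on the bench. Origin at the centre of its underside, z up through the cap. All jars are alike; three to five are present (an absent one reads None from the start).
- jar2: Amber glass sample jar with a white screw cap, a plain closed cylinder 48 mm across and 66 mm tall (cap: top 20 mm), about 150 g with a thick heavy bottom (centre of mass 15 mm up), standing upright on the bench. Origin at the centre of its underside, z up through the cap. All jars are alike; three to five are present (an absent one reads None from the start).
- jar3: Amber glass sample jar with a white screw cap, a plain closed cylinder 48 mm across and 66 mm tall (cap: top 20 mm), about 150 g with a thick heavy bottom (centre of mass 15 mm up), standing upright on the bench. Origin at the centre of its underside, z up through the cap. All jars are alike; three to five are present (an absent one reads None from the start).
- jar4: Amber glass sample jar with a white screw cap, a plain closed cylinder 48 mm across and 66 mm tall (cap: top 20 mm), about 150 g with a thick heavy bottom (centre of mass 15 mm up), standing upright on the bench. Origin at the centre of its underside, z up through the cap. All jars are alike; three to five are present (an absent one reads None from the start).
- jar5: Amber glass sample jar with a white screw cap, a plain closed cylinder 48 mm across and 66 mm tall (cap: top 20 mm), about 150 g with a thick heavy bottom (centre of mass 15 mm up), standing upright on the bench. Origin at the centre of its underside, z up through the cap. All jars are alike; three to five are present (an absent one reads None from the start).
- wash_bottle: Blue squeeze bottle, round, 68 mm across, 190 mm tall, standing upright; a bystander. Origin at the centre of its underside.
- glove_box: Carton of gloves, 120 x 230 x 75 mm, lying flat; a bystander. Origin at the centre of its underside.
- beaker: Steel beaker, 84 mm across, 100 mm tall, standing upright; a bystander. Origin at the centre of its underside.
Things that resemble listed ones, but are neither listed nor needed, are in the scene too. What is shaped like the jar5 but brown or green is not meant.

How it is judged (in metres and radians):
On the way, in this order (a step that is already met when the one before it is completed fails the run):
1. the follower is hooked back behind the catch and let go (value of joint follower above 0.255 m and value of joint handle above 0.012 m and contact force between the fingers and follower below 0.1 N), for 0.3 s.
2. all jars stand in the track while the follower is still back (value of joint follower above 0.25 m and x of jar1 in the frame of feeder between -0.007 and 0.007 m and y of jar1 in the frame of feeder between -0.125 and 0.147 m and z of jar1 in the frame of feeder between 0.008 and 0.017 m and angle between each of jar1, jar2, jar3, jar4, jar5's own z axis and vertical below 0.12 rad and x of jar2 in the frame of feeder between -0.007 and 0.007 m and y of jar2 in the frame of feeder between -0.125 and 0.147 m and z of jar2 in the frame of feeder between 0.008 and 0.017 m and x of jar3 in the frame of feeder between -0.007 and 0.007 m and y of jar3 in the frame of feeder between -0.125 and 0.147 m and z of jar3 in the frame of feeder between 0.008 and 0.017 m and x of jar4 in the frame of feeder between -0.007 and 0.007 m and y of jar4 in the frame of feeder between -0.125 and 0.147 m and z of jar4 in the frame of feeder between 0.008 and 0.017 m and x of jar5 in the frame of feeder between -0.007 and 0.007 m and y of jar5 in the frame of feeder between -0.125 and 0.147 m and z of jar5 in the frame of feeder between 0.008 and 0.017 m), for 0.2 s.
At the end, for the whole second after the job is handed in: Every jar present stands upright (0.12 rad) on the track floor (5 mm) between stop and follower; follower joint within 9 mm of 0.048 k - 0.005 and dial within 0.12 rad of number k, k being the number of jars present; jars at rest, all let go (x of jar1 in the frame of feeder between -0.007 and 0.007 m and y of jar1 in the frame of feeder between -0.125 and 0.147 m and z of jar1 in the frame of feeder between 0.008 and 0.017 m and angle between each of jar1, jar2, jar3, jar4, jar5's own z axis and vertical below 0.12 rad and x of jar2 in the frame of feeder between -0.007 and 0.007 m and y of jar2 in the frame of feeder between -0.125 and 0.147 m and z of jar2 in the frame of feeder between 0.008 and 0.017 m and x of jar3 in the frame of feeder between -0.007 and 0.007 m and y of jar3 in the frame of feeder between -0.125 and 0.147 m and z of jar3 in the frame of feeder between 0.008 and 0.017 m and x of jar4 in the frame of feeder between -0.007 and 0.007 m and y of jar4 in the frame of feeder between -0.125 and 0.147 m and z of jar4 in the frame of feeder between 0.008 and 0.017 m and x of jar5 in the frame of feeder between -0.007 and 0.007 m and y of jar5 in the frame of feeder between -0.125 and 0.147 m and z of jar5 in the frame of feeder between 0.008 and 0.017 m and ((value of joint follower between 0.13 and 0.148 m and value of joint dial between 1.08 and 1.32 rad) or (value of joint follower between 0.178 and 0.196 m and value of joint dial between 1.48 and 1.72 rad) or (value of joint follower between 0.226 and 0.244 m and value of joint dial between 1.88 and 2.12 rad)) and linear speed of each of jar1, jar2, jar3, jar4, jar5 below 0.02 m/s and contact force between the fingers and follower below 0.1 N and contact force between the fingers and dial below 0.1 N); the robot touches nothing.
It fails at once if the wash bottle is shoved more than 50 mm or tipped (distance of wash_bottle from where it was at the start of the episode above 0.05 m or angle between wash_bottle's own z axis and vertical above 0.5 rad).
It fails at once if the glove box is shoved more than 50 mm or tipped (distance of glove_box from where it was at the start of the episode above 0.05 m or angle between glove_box's own z axis and vertical above 0.5 rad).
It fails at once if the beaker is shoved more than 50 mm or tipped (distance of beaker from where it was at the start of the episode above 0.05 m or angle between beaker's own z axis and vertical above 0.5 rad).
Of jar1, jar2, jar3, jar4, jar5 only 3 to 5 are there at a start; the rules pass over those that are not, and their reading is None.
At some moment in a run one of jar1, jar2, jar3, jar4, jar5 may be knocked a few centimetres aside while the robot is not near it.
It also fails if it takes over 210 s, if anything falls off the work surface, if the arm or the gripper's body presses on something with over 40 N, if the wrist force passes 120 N, or if a joint passes its speed limit or range.

## Working session

There is one attempt and no reset: what is moved stays moved. The work goes in short steps, Python scripts to look and compute and a tool call to move; the robot and the scene stay as the last step left them, time stands still between calls to the robot, and variables do not carry over. Pictures are saved under pics/ and viewed, at most 14 in all, crops included, and the job is handed in when it is done.

Besides the shell and the picture viewer there is one more tool, called after "Call:" as name([rows], argument=value, ...), one row to a line, values as JSON. play_rows: Moves the arm, as the interface text tells. Its arguments: {"type":"object","properties":{"increments":{"type":"array"},"force":{"type":"number"}},"required":["increments"]}

```bash
ls; mkdir -p pics
python3 - <<'E'
from plant import *
import cv2,numpy as np
for n in("scene","top"):
    p,d=capture(n); cv2.imwrite(f"pics/{n}0.png",p); np.save(f"pics/{n}0.npy",d)
    c=camera_info(n); print(n,np.round(c["intrinsics"],1).tolist(),np.round(c["pose"],3).tolist())
s=sense();print(s["t"],s["eef_pos"],s["eef_rot"],s["gripper_width"])
E
```

```text
pics
scene [[489.6, 0.0, 319.7], [0.0, 489.6, 245.5], [0.0, 0.0, 1.0]] [[-0.157, 0.586, -0.795, 1329.603], [0.988, 0.083, -0.133, 186.385], [-0.012, -0.806, -0.592, 703.729], [0.0, 0.0, 0.0, 1.0]]
top [[532.6, 0.0, 315.5], [0.0, 532.6, 241.7], [0.0, 0.0, 1.0]] [[-0.011, -0.991, 0.132, 356.994], [-1.0, 0.013, 0.013, 48.136], [-0.015, -0.132, -0.991, 1146.781], [0.0, 0.0, 0.0, 1.0]]
0.1 [ 170.10917674 -627.07584942  403.78156997] [-3.11236218e+00 -4.14695308e-01  4.75632889e-04] 85.04180113041905
```

View pics/scene0.png

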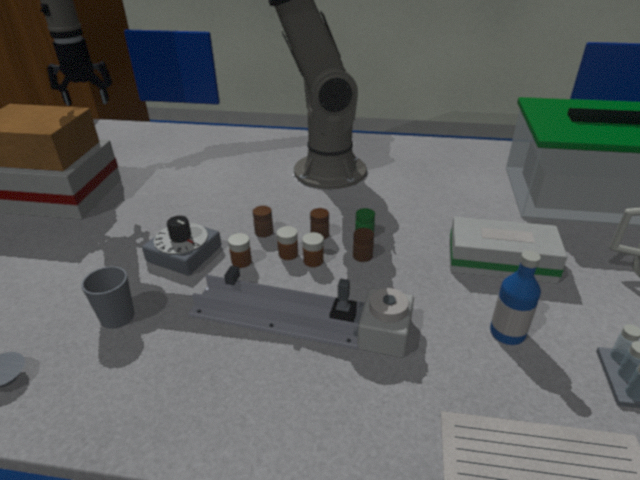

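View pics/top0.png

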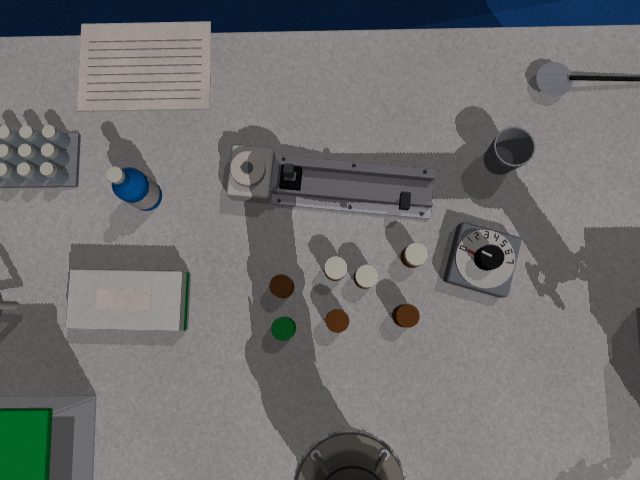

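Three white-capped amber jars show in the top view at (335,268), (367,276) and (415,254). The look-alikes are brown caps at (282,286), (337,321) and (406,316), a green cap at (283,328), and the grey vials in the rack at (30,155). I'm choosing the white caps and will check them in a crop.

```bash
cat > h.py <<'E'
from plant import *
import cv2,numpy as np
def cloud(n,d,c=None):
    c=c or camera_info(n);K=np.array(c["intrinsics"]);T=np.array(c["pose"])
    v,u=np.indices(d.shape);P=np.stack([(u-K[0,2])/K[0,0]*d,(v-K[1,2])/K[1,1]*d,d],-1)
    return P@T[:3,:3].T+T[:3,3]
def ray(n,uv,z,c=None):
    c=c or camera_info(n);K=np.array(c["intrinsics"]);T=np.array(c["pose"])
    r=T[:3,:3]@np.linalg.solve(K,[uv[0],uv[1],1.]);return T[:3,3]+r*(z-T[2,3])/r[2]
def blobs(mask,amin=60):
    n,l,s,ce=cv2.connectedComponentsWithStats(mask.astype(np.uint8))
    return [(ce[i],s[i],l==i) for i in range(1,n) if s[i,4]>=amin]
def st():
    s=sense();print("t",round(s["t"],2),np.round(s["eef_pos"],1),np.round(s["eef_rot"],3),"w",round(s["gripper_width"],1),"F",np.round(s["wrist_force"],1),np.round(s["finger_force"],1))
E
python3 - <<'E'
from h import *
p=cv2.imread("pics/top0.png");d=np.load("pics/top0.npy");P=cloud("top",d)
hsv=cv2.cvtColor(p,cv2.COLOR_BGR2HSV)
Z=P[...,2]
roi=np.zeros(Z.shape,bool);roi[215:345,255:445]=1
for ce,s,m in blobs(roi&(Z>55)):
    (cx,cy),r=cv2.minEnclosingCircle(np.argwhere(m)[:,::-1].astype(np.float32))
    z=np.median(Z[m]);print("cap",np.round([cx,cy,r],1),"z",round(z,1),"ray66",np.round(ray("top",ce,66),1),"med",np.round(np.median(P[m],0),1),s[4],hsv[m].mean(0).round())
roi[:]=0;roi[125:225,215:445]=1
for lo,hi in((100,125),(55,75),(80,98),(36,46)):
  for ce,s,m in blobs(roi&(Z>lo)&(Z<hi),25):
    q=P[m];r=cv2.minAreaRect(q[:,:2].astype(np.float32));print("feed",lo,ce.round(1),s[4],"z",np.median(q[:,2]).round(1),"rect",np.round(r[0],1),np.round(r[1],1),round(r[2],2))
roi[:]=0;roi[215:305,435:530]=1
for lo,hi in((40,58),(80,105)):
  for ce,s,m in blobs(roi&(Z>lo)&(Z<hi),25):
    q=P[m];r=cv2.minAreaRect(q[:,:2].astype(np.float32));print("dial",lo,ce.round(1),s[4],"z",np.median(q[:,2]).round(1),"rect",np.round(r[0],1),np.round(r[1],1),round(r[2],2))
a=cv2.resize(p[210:345,255:445],None,fx=4,fy=4,interpolation=2);cv2.imwrite("pics/c1.png",a)
E
```

```text
cap [415.5 253.5  12. ] z 66.1 ray66 [ 474.  -141.2   66. ] med [ 474.5 -141.3   66.1] 439 [ 20.  19. 154.]
cap [335.2 267.1  11.7] z 66.0 ray66 [448.1  23.1  66. ] med [448.2  23.4  66. ] 427 [ 20.  19. 156.]
cap [365.9 275.7  12.1] z 66.2 ray66 [430.5 -39.8  66. ] med [429.4 -39.4  66.2] 433 [ 20.  19. 156.]
cap [280.6 285.2  11.6] z 66.3 ray66 [412.7 134.1  66. ] med [412.8 133.6  66.3] 425 [ 13. 191.  50.]
cap [407.  315.4  12.1] z 66.2 ray66 [ 349.4 -119.4   66. ] med [ 349.8 -119.2   66.2] 452 [ 13. 188.  75.]
cap [337.1 320.4  11.8] z 66.2 ray66 [340.7  21.1  66. ] med [341.5  21.2  66.2] 438 [ 13. 185.  77.]
cap [282.5 328.2  11.9] z 66.2 ray66 [326.6 130.8  66. ] med [326.9 129.9  66.2] 443 [ 68. 219.  65.]
feed 100 [288.  168.6] 115 z 114.6 rect [643.4 115.3] [20.6 20. ] 80.12
feed 55 [251.9 173.9] 1226 z 65.7 rect [653.4 198.9] [ 90.7 112.5] 83.88
feed 55 [404.9 199.7] 175 z 66.1 rect [ 586.3 -123.5] [20.5 34.2] 82.71
feed 80 [247.2 167.8] 954 z 88.6 rect [653.1 200.8] [70.4 71.1] 88.3
feed 80 [289.2 175.3] 25 z 89.7 rect [634.8 115.3] [ 4.  18.9] 5.28
feed 36 [336.7 180.4] 1104 z 42.0 rect [630.4 -16.1] [345.5  74.2] 85.26
feed 36 [420.7 203. ] 76 z 42.2 rect [ 583.8 -160.5] [47.   7.2] 84.44
dial 40 [482.8 259.1] 3283 z 48.3 rect [ 463.9 -285.6] [130.6 130.4] 73.08
dial 80 [490.6 256.3] 513 z 94.9 rect [ 463.4 -284.8] [47.2 49.1] 88.12
```

View pics/c1.png

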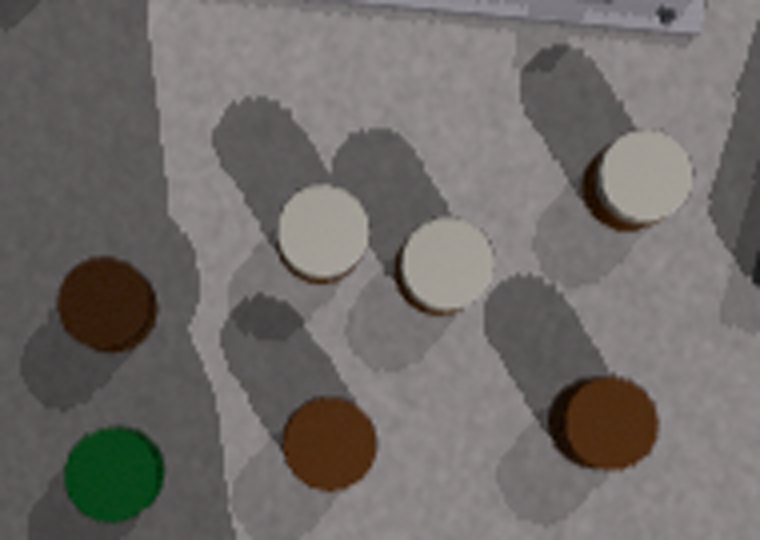

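The crop confirms exactly three white-capped amber jars, at crop (323,232), (445,265) and (645,177); the others are brown or green. So k = 3. Feeder yaw is about -0.107 with its origin near (629.4, -16.6), and the catch, grip and housing positions agree with that. Next I'm moving over the handle.

Call:
play_rows([
  [0,30,45,0,0,0,0.12],
  [0,30,45,0,0,0,0.12],
  [0,30,45,0,0,0,0.12],
  [0,30,45,0,0,0,0.12],
  [0,30,45,0,0,0,0.12],
  [0,30,45,0,0,0,0.12],
  [0,30,45,0,0,0,0.12],
  [0,30,45,0,0,0,0.12],
  [0,30,45,0,0,0,0.12],
  [0,30,45,0,0,0,0.12],
], force=60)

```text
t: 1.35
eef_pos: [470.6, -175.8, 404.6]
eef_rot: [2.332, 2.105, -0.0]
wrist_force: [0.5, -0.9, 1.2]
gripper_width: 85.1
finger_force: 0.0
```

Call:
play_rows([
  [0,25,42,-10,0,0,0],
  [0,25,42,-10,0,0,0],
  [0,25,42,-10,0,0,0],
  [0,25,42,-10,0,0,0],
  [0,25,42,-10,0,0,0],
  [0,25,42,-10,0,0,0],
  [0,23,39,-10,0,0,-0.005],
  [0,0,0,0,0,0,0],
])

```text
t: 2.35
eef_pos: [643.0, 118.2, 333.1]
eef_rot: [-2.332, -2.1, -0.001]
wrist_force: [-0.3, 0.3, 0.3]
gripper_width: 85.6
finger_force: 0.0
```

Run:
```python
from h import *
st();c=camera_info("wrist");p,d=capture("wrist");cv2.imwrite("pics/w1.png",p);P=cloud("wrist",d,c)
print(np.round(c["pose"],2).tolist())
Z=P[...,2]
for lo,hi in((105,122),(38,46)):
  for ce,s,m in blobs((Z>lo)&(Z<hi),200):
    q=P[m];r=cv2.minAreaRect(q[:,:2].astype(np.float32));print(lo,ce.round(1),s[4],"z",np.median(q[:,2]).round(1),"rect",np.round(r[0],1),np.round(r[1],1),round(r[2],2))
```

```text
t 2.35 [643.  118.2 333.1] [-2.332e+00 -2.100e+00 -1.000e-03] w 85.6 F [-0.3  0.3  0.3] 0.0
[[0.99, -0.1, -0.03, 650.99], [-0.1, -0.96, -0.27, 187.85], [-0.0, 0.27, -0.96, 302.46], [0.0, 0.0, 0.0, 1.0]]
105 [322.9 264.6] 1078 z 114.4 rect [644.6 116.5] [19.7 19.7] 84.5
38 [322.  268.7] 3839 z 41.9 rect [638.   58.9] [188.2  66.3] 83.73
38 [ 57.8 234.4] 510 z 41.7 rect [425.6 138.2] [24.4 47.5] 14.51
38 [121.9 336.1] 251 z 41.7 rect [453.7  42.4] [ 9.6 35.8] 75.09
38 [ 20.  359.3] 467 z 41.7 rect [356.6  25.5] [18.1 44.4] 12.43
```

View pics/w1.png

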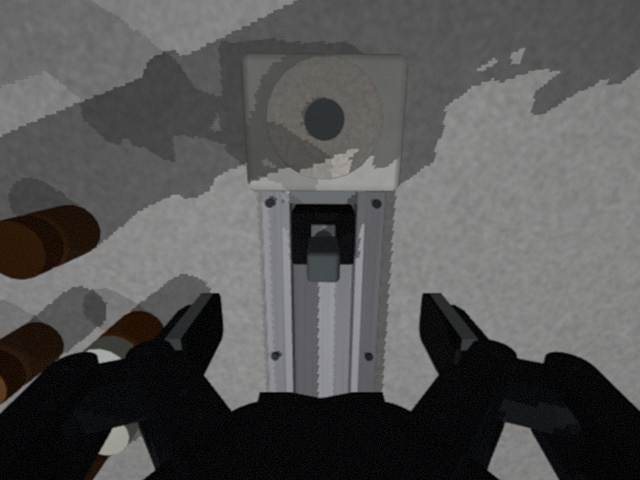

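The wrist view shows the grip at (323,255), centred between the jaws and square to them. I'm going down to pinch it.

Call:
play_rows([
  [0,0.5,-2,-30,0,0,0],
  [0,0.5,0,-30,0,0,0],
  [0,0,0,-20,0,0,0],
  [0,0,0,0,0,0,0],
  [1,0,0,0,0,0,0],
  [1,0,0,0,0,0,0],
  [1,0,0,0,0,0,0],
  [1,0,0,0,0,0,0],
  [1,0,0,0,0,0,0],
  [1,0,0,0,0,0,0],
], force=60)

```text
t: 3.65
eef_pos: [643.7, 111.9, 255.6]
eef_rot: [-2.341, -2.095, 0.001]
wrist_force: [-2.6, -0.2, 5.3]
gripper_width: 19.0
finger_force: 58.9
```

Call:
play_rows([
  [1,-2.1,-19.2,0,0,0,0],
  [1,-2.1,-19.2,0,0,0,0],
  [1,-2.1,-19.2,0,0,0,0],
  [1,-2.1,-19.2,0,0,0,0],
  [1,-2.1,-19.2,0,0,0,0],
  [1,-2.1,-19.2,0,0,0,0],
  [1,-2.1,-19.2,0,0,0,0],
  [1,-2.1,-19.2,0,0,0,0],
  [1,-2.1,-19.2,0,0,0,0],
  [1,-2.1,-19.2,0,0,0,0],
])

```text
t: 4.9
eef_pos: [622.9, -76.0, 255.5]
eef_rot: [-2.334, -2.095, -0.008]
wrist_force: [-2.8, 8.8, 4.9]
gripper_width: 19.5
finger_force: 59.8
```

Call:
play_rows([
  [1,-2.1,-19.2,0,0,0,0],
  [1,-2.1,-19.2,0,0,0,0],
  [1,-2.1,-19.2,0,0,0,0],
  [1,-2,-19,0,0,0,0],
  [1,0,0,0,0,0,0],
  [1,0,0,0,0,0,0],
])

```text
t: 5.65
eef_pos: [614.6, -153.2, 255.5]
eef_rot: [-2.335, -2.093, -0.005]
wrist_force: [-3.3, 7.7, 6.0]
gripper_width: 18.9
finger_force: 60.3
```

Call:
play_rows([
  [1,-0.3,-3.5,0,0,0,0],
  [1,0,0,0,0,0,0],
  [1,-5.5,0.6,0,0,0,0],
  [1,-5.5,0.6,0,0,0,0],
  [1,-5.5,0.6,0,0,0,0],
  [1,-5.5,0.6,0,0,0,0],
  [1,0,0,0,0,0,0],
  [1,0,0,0,0,0,0],
])

```text
t: 6.65
eef_pos: [593.5, -153.9, 255.6]
eef_rot: [-2.336, -2.096, -0.01]
wrist_force: [-0.2, 8.3, 2.4]
gripper_width: 19.0
finger_force: 59.5
```

Call:
play_rows([
  [1,0.4,4,0,0,0,0],
  [1,0.4,4,0,0,0,0],
  [1,0.2,2,0,0,0,0],
  [1,0,0,0,0,0,0],
  [0,0,0,0,0,0,0],
  [0,0,0,0,0,0,0],
  [0,0,0,0,0,0,0],
  [0,0,0,0,0,0,0],
  [0,0,0,40,0,0,0],
  [0,0,0,40,0,0,0],
])

```text
t: 7.9
eef_pos: [593.3, -148.2, 335.2]
eef_rot: [-2.34, -2.094, 0.001]
wrist_force: [0.3, -0.6, 0.2]
gripper_width: 85.5
finger_force: 0.0
```

Call:
play_rows([
  [0,-24,25,5,0,0,0],
  [0,-24,25,0,0,0,0],
  [0,-24,25,0,0,0,0],
  [0,-24,25,0,0,0,0],
  [0,-24,25,0,0,0,0],
  [0,0,0,0,0,0,0],
])

```text
t: 8.65
eef_pos: [472.1, -21.1, 339.8]
eef_rot: [2.337, 2.099, -0.002]
wrist_force: [0.5, -0.5, -0.0]
gripper_width: 85.6
finger_force: 0.0
```

```bash
cat > look.py <<'E'
from h import *
import sys
st()
def caps(n):
    c=camera_info(n);p,d=capture(n);P=cloud(n,d,c);Z=P[...,2];h=cv2.cvtColor(p,cv2.COLOR_BGR2HSV)
    R=np.hypot(P[...,0],P[...,1])
    for ce,s,m in blobs((Z>58)&(Z<84)&(h[...,1]<60)&(h[...,2]>90)&(P[...,0]>300)&(P[...,1]<160)&(P[...,1]>-200),150):
        q=P[m];z=np.median(q[:,2]);q=q[abs(q[:,2]-z)<3]
        (x,y),r=cv2.minEnclosingCircle(q[:,:2].astype(np.float32))
        print(n,"cap",ce.round(),s[4],"z",z.round(1),"med",np.median(q,0)[:2].round(1),"circ",round(x,1),round(y,1),"r",round(r,1))
    for ce,s,m in blobs((Z>108)&(Z<120)&(P[...,0]>540)&(P[...,0]<670)&(abs(P[...,1])<200),30):
        q=P[m];r=cv2.minAreaRect(q[:,:2].astype(np.float32));print(n,"grip",np.round(r[0],1),np.round(r[1],1))
    return p,d,P
for a in sys.argv[1:]:
    p,d,P=caps(a);cv2.imwrite(f"pics/l_{a}.png",p);np.save(f"pics/l_{a}.npy",P)
E
python3 look.py top wrist
```

```text
t 8.65 [472.1 -21.1 339.8] [ 2.337e+00  2.099e+00 -2.000e-03] w 85.6 F [ 0.5 -0.5 -0. ] 0.0
top cap [270. 165.] 150 z 65.0 med [668.5 156.1] circ 653.5 156.9 r 47.4
top cap [335. 267.] 422 z 66.2 med [448.3  23.3] circ 448.3 23.2 r 23.6
top grip [ 595.1 -143.7] [20.9 17.8]
wrist cap [278. 180.] 3295 z 65.9 med [448.6  24.3] circ 448.5 23.6 r 23.6
wrist cap [268. 263.] 2669 z 65.8 med [431.2 -38.5] circ 431.0 -39.4 r 23.7
wrist cap [336. 369.] 1997 z 65.8 med [ 474.6 -140.3] circ 474.5 -141.8 r 24.1
```

The follower is hooked: grip at feeder (-20, -130), so follower about 0.263. Now I'm picking jar B at (448.4, 23.5).

Call:
play_rows([
  [0,-12,22,0,0,0,0],
  [0,-11.7,22.6,0,0,0,0],
  [0,0,0,-40,0,0,0],
  [0,0,0,-40,0,0,0],
  [0,0,0,-30,0,0,0],
  [0,0,0,-21,0,0,0],
  [0,0,0,0,0,0,0],
  [0,0,0,0,0,0,0],
])

```text
t: 9.75
eef_pos: [450.8, 21.3, 209.3]
eef_rot: [2.342, 2.093, 0.002]
wrist_force: [1.3, 0.2, 0.5]
gripper_width: 85.5
finger_force: 0.0
```

Call:
play_rows([
  [1,0,0,0,0,0,0],
  [1,0,0,0,0,0,0],
  [1,0,0,0,0,0,0],
  [1,0,0,0,0,0,0],
  [1,0,0,0,0,0,0],
], force=40)

```text
t: 10.38
eef_pos: [450.0, 21.5, 209.6]
eef_rot: [2.34, 2.094, 0.0]
wrist_force: [-2.5, -0.6, 4.6]
gripper_width: 46.7
finger_force: 40.5
```

Call:
play_rows([
  [1,0,0,25,0,0,0],
  [1,0,0,25,0,0,0],
  [1,0,0,25,0,0,0],
  [1,38.6,17.2,0,0,0,0],
  [1,38.6,17.2,0,0,0,0],
  [1,38.6,17.2,0,0,0,0],
  [1,38.6,17.2,0,0,0,0],
  [1,38.6,17.2,0,0,0,0],
  [1,0,0,0,0,0,0],
  [1,0,0,0,0,0,0],
])

```text
t: 11.62
eef_pos: [642.1, 107.3, 283.1]
eef_rot: [-2.341, -2.095, 0.003]
wrist_force: [-0.7, 0.0, -0.6]
gripper_width: 46.9
finger_force: 42.1
```

```bash
cat > rel.py <<'E'
from h import *
st()
O=np.array([629.4,-16.6]);a=-0.108;X=np.array([np.cos(a),np.sin(a)]);Y=np.array([-X[1],X[0]])
for n in("wrist","top"):
    c=camera_info(n);p,d=capture(n);P=cloud(n,d,c);Z=P[...,2];cv2.imwrite(f"pics/r_{n}.png",p)
    F=np.stack([(P[...,:2]-O)@X,(P[...,:2]-O)@Y],-1)
    m=(abs(Z-42)<3)&(abs(F[...,0])<40)&(F[...,1]>-95)&(F[...,1]<155)
    for sgn in(-1,1):
        q=F[m&(sgn*F[...,0]>20)]
        if len(q)>40:print(n,"wall",sgn,len(q),"x 2/50/98%",np.percentile(q[:,0],[2,50,98]).round(1),"y",np.percentile(q[:,1],[2,98]).round(),"slope",np.polyfit(q[:,1],q[:,0],1)[0].round(4))
    h=cv2.cvtColor(p,cv2.COLOR_BGR2HSV)
    for ce,s,m in blobs((Z>60)&(Z<240)&(h[...,1]<60)&(h[...,2]>90)&(abs(F[...,0])<45)&(F[...,1]<158),60):
        z=np.percentile(Z[m],90);mm=m&(abs(Z-z)<4);q=F[mm];(x,y),r=cv2.minEnclosingCircle(q.astype(np.float32))
        print(n,"cap",ce.round(),len(q),"z",round(z,1),"feeder",round(x,1),round(y,1),"r",round(r,1))
E
python3 rel.py
```

```text
t 11.62 [642.1 107.3 283.1] [-2.341 -2.095  0.003] w 46.9 F [-0.7  0.  -0.6] 42.1
wrist wall -1 762 x 2/50/98% [-32.4 -29.6 -26.4] y [ 15. 154.] slope 0.0025
wrist wall 1 843 x 2/50/98% [27.4 30.7 33.4] y [ 15. 154.] slope 0.0023
wrist cap [322. 275.] 111 z 140.0 feeder 0.4 147.5 r 6.0
wrist cap [303. 293.] 443 z 140.0 feeder -5.2 140.2 r 6.7
wrist cap [325. 344.] 5729 z 140.0 feeder -0.0 125.4 r 23.5
top wall -1 45 x 2/50/98% [-33.2 -31.  -26.6] y [-95. 153.] slope -0.0152
top wall 1 63 x 2/50/98% [26.6 30.  33.3] y [-95. -42.] slope 0.0034
```

View pics/r_wrist.png

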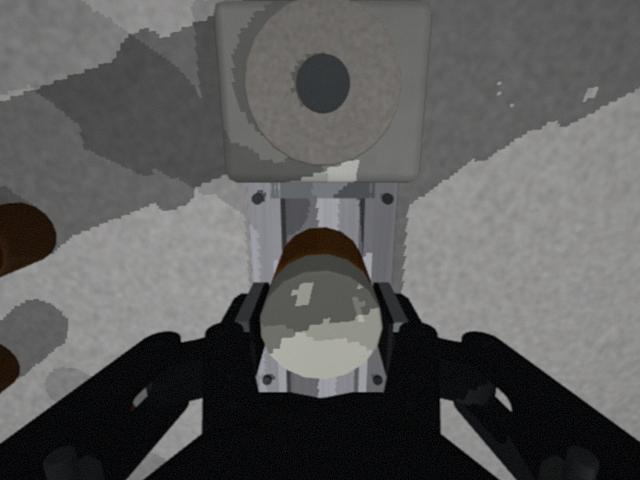

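The jar hangs upright at (322,315), 0.5 mm off the track's mid-line. I'm correcting that and lowering it.

Call:
play_rows([
  [1,0.6,0,-15,0,0,0],
  [1,0,0,-15,0,0,0],
  [1,0,0,-12,0,0,0],
  [1,0,0,-10,0,0,0],
  [1,0,0,-5,0,0,0],
  [1,0,0,-4,0,0,0],
  [1,0,0,0,0,0,0],
  [1,0,0,0,0,0,0],
])

```text
t: 12.72
eef_pos: [643.6, 107.7, 223.2]
eef_rot: [2.341, 2.095, 0.001]
wrist_force: [0.5, -0.6, -1.8]
gripper_width: 47.1
finger_force: 42.1
```

Call:
play_rows([
  [1,0,0,-1.5,0,0,0],
  [1,0,0,0,0,0,0],
  [0,0,0,0,0,0,0],
  [0,0,0,0,0,0,0],
  [0,0,0,0,0,0,0],
  [0,0,0,0,0,0,0],
  [0,0,0,40,0,0,0],
  [0,0,0,40,0,0,0],
  [0,0,0,30,0,0,0],
  [0,0,0,0,0,0,0],
])

```text
t: 13.98
eef_pos: [644.3, 108.1, 334.2]
eef_rot: [2.339, 2.093, 0.008]
wrist_force: [0.4, -0.4, -0.9]
gripper_width: 85.4
finger_force: 0.0
```

```bash
python3 rel.py; python3 look.py top
```

```text
t 13.97 [644.3 108.1 334.2] [2.339 2.093 0.008] w 85.4 F [ 0.4 -0.4 -0.9] 0.0
wrist wall -1 1427 x 2/50/98% [-32.5 -29.4 -26.5] y [-24. 152.] slope 0.0022
wrist wall 1 1412 x 2/50/98% [27.3 30.4 33.3] y [-25. 152.] slope 0.0029
wrist cap [318. 243.] 3262 z 78.7 feeder 1.7 127.2 r 23.7
top wall 1 61 x 2/50/98% [26.8 30.1 32.9] y [-94. -48.] slope 0.0222
t 14.07 [643.2 107.4 330.7] [-2.341e+00 -2.095e+00  1.000e-03] w 85.4 F [-0.5 -0.1 -0.2] 0.0
top grip [ 594.8 -141.8] [20.3 20.3]
```

Jar 1 stands in the track at feeder (1, 127) with its top at 78. Next is jar C.

Call:
play_rows([
  [0,-42.4,-28,0,0,0,0],
  [0,-42.4,-28,0,0,0,0],
  [0,-42.4,-28,0,0,0,0],
  [0,-42.4,-28,0,0,0,0],
  [0,-42.4,-28,0,0,0,0],
  [0,0,0,0,0,0,0],
  [0,0,0,0,0,0,0],
])

```text
t: 15.0
eef_pos: [431.5, -32.4, 330.8]
eef_rot: [-2.341, -2.094, -0.0]
wrist_force: [0.7, 0.4, 0.3]
gripper_width: 85.4
finger_force: 0.0
```

```bash
python3 look.py wrist
```

```text
t 15.0 [431.5 -32.4 330.8] [-2.341 -2.094 -0.   ] w 85.4 F [0.7 0.4 0.3] 0.0
wrist cap [320. 250.] 2974 z 65.8 med [431.  -38.5] circ 430.7 -39.6 r 23.8
wrist cap [386. 362.] 2209 z 65.8 med [ 474.5 -140.3] circ 474.8 -141.3 r 23.9
```

Call:
play_rows([
  [0,-0.5,-7,-40,0,0,0],
  [0,0,0,-40,0,0,0],
  [0,0,0,-27,0,0,0],
  [0,0,0,-15,0,0,0],
  [0,0,0,0,0,0,0],
  [1,0,0,0,0,0,0],
  [1,0,0,0,0,0,0],
  [1,0,0,0,0,0,0],
  [1,0,0,0,0,0,0],
  [1,0,0,0,0,0,0],
], force=40)

```text
t: 16.3
eef_pos: [431.5, -39.5, 210.4]
eef_rot: [2.34, 2.093, 0.001]
wrist_force: [-0.6, 0.1, 5.9]
gripper_width: 46.7
finger_force: 40.7
```

Call:
play_rows([
  [1,0,0,25,0,0,0],
  [1,0,0,25,0,0,0],
  [1,0,0,25,0,0,0],
  [1,41.2,18.5,0,0,0,0],
  [1,41.2,18.5,0,0,0,0],
  [1,41.2,18.5,0,0,0,0],
  [1,41.2,18.5,0,0,0,0],
  [1,41.2,18.5,0,0,0,0],
  [1,0,0,0,0,0,0],
  [1,0,0,0,0,0,0],
])

```text
t: 17.55
eef_pos: [636.2, 52.7, 283.7]
eef_rot: [-2.341, -2.094, 0.003]
wrist_force: [-0.9, 0.0, -1.6]
gripper_width: 47.0
finger_force: 42.1
```

```bash
python3 rel.py | grep -v top
```

```text
t 17.55 [636.2  52.7 283.7] [-2.341 -2.094  0.003] w 47.0 F [-0.9  0.  -1.6] 42.1
wrist wall -1 1695 x 2/50/98% [-32.4 -29.5 -26.5] y [-38. 153.] slope 0.0041
wrist wall 1 1653 x 2/50/98% [27.4 30.6 33.4] y [-39. 153.] slope 0.002
wrist cap [323. 164.] 6396 z 78.8 feeder 1.7 127.0 r 23.9
wrist cap [305. 292.] 472 z 139.9 feeder -5.4 85.7 r 6.8
wrist cap [325. 345.] 6125 z 139.8 feeder 0.2 68.0 r 23.4
```

Call:
play_rows([
  [1,0,0,-15,0,0,0],
  [1,0,0,-15,0,0,0],
  [1,0,0,-12,0,0,0],
  [1,0,0,-10,0,0,0],
  [1,0,0,-5,0,0,0],
  [1,0,0,-4.5,0,0,0],
  [1,0,0,0,0,0,0],
  [1,0,0,0,0,0,0],
])

```text
t: 18.65
eef_pos: [637.1, 53.1, 223.0]
eef_rot: [2.341, 2.095, 0.001]
wrist_force: [0.2, 0.2, -0.3]
gripper_width: 46.9
finger_force: 42.4
```

Call:
play_rows([
  [1,0,0,-1,0,0,0],
  [1,0,0,0,0,0,0],
  [0,0,0,0,0,0,0],
  [0,0,0,0,0,0,0],
  [0,0,0,0,0,0,0],
  [0,0,0,0,0,0,0],
  [0,0,0,40,0,0,0],
  [0,0,0,40,0,0,0],
  [0,0,0,30,0,0,0],
  [0,0,0,0,0,0,0],
])

```text
t: 19.9
eef_pos: [637.9, 53.5, 334.6]
eef_rot: [2.339, 2.092, 0.007]
wrist_force: [0.1, -0.3, -1.2]
gripper_width: 85.6
finger_force: 0.0
```

Call:
play_rows([
  [0,-32,-37,0,0,0,0],
  [0,-32,-37,0,0,0,0],
  [0,-32,-37,0,0,0,0],
  [0,-32,-37,0,0,0,0],
  [0,-32,-37,0,0,0,0],
  [0,0,0,0,0,0,0],
  [0,0,0,0,0,0,0],
])

```text
t: 20.78
eef_pos: [476.9, -131.7, 331.1]
eef_rot: [-2.341, -2.094, -0.0]
wrist_force: [-0.6, 0.8, 1.1]
gripper_width: 85.1
finger_force: 0.0
```

```bash
python3 look.py wrist top; python3 rel.py
```

```text
t 20.77 [ 476.9 -131.7  331.1] [-2.341 -2.094 -0.   ] w 85.1 F [-0.6  0.8  1.1] 0.0
wrist cap [318. 254.] 2953 z 65.8 med [ 474.7 -140.4] circ 474.6 -141.5 r 23.7
wrist grip [ 594.9 -141. ] [19.6 20.7]
top cap [292. 173.] 431 z 78.2 med [644.2 109. ] circ 644.2 108.8 r 23.4
top cap [320. 176.] 426 z 78.1 med [637.5  53.4] circ 638.0 52.4 r 23.7
top cap [411. 254.] 183 z 66.1 med [ 472.7 -131.3] circ 473.8 -134.5 r 21.5
top grip [ 595.5 -142. ] [19.5 20.2]
t 20.88 [ 477.5 -130.8  331.4] [-2.338e+00 -2.097e+00 -1.000e-03] w 85.2 F [ 0.1  0.7 -0.4] 0.0
wrist wall -1 1909 x 2/50/98% [-33.2 -30.5 -26.8] y [-92.  31.] slope 0.0023
wrist wall 1 2106 x 2/50/98% [26.5 29.1 33.2] y [-92.  31.] slope 0.0015
top wall -1 331 x 2/50/98% [-33.3 -29.8 -21.5] y [-90. 147.] slope 0.0059
top wall 1 263 x 2/50/98% [26.7 30.  33.5] y [-90. 150.] slope 0.0031
top cap [292. 173.] 307 z 80.9 feeder 0.9 126.2 r 23.5
top cap [320. 176.] 312 z 80.7 feeder 0.3 69.4 r 23.5
```

Both jars are standing in the track. Picking jar A at (474.6, -141.5).

Call:
play_rows([
  [0,-2.5,-10,-40,0,0,0],
  [0,0,0,-40,0,0,0],
  [0,0,0,-27,0,0,0],
  [0,0,0,-15,0,0,0],
  [0,0,0,0,0,0,0],
  [1,0,0,0,0,0,0],
  [1,0,0,0,0,0,0],
  [1,0,0,0,0,0,0],
  [1,0,0,0,0,0,0],
  [1,0,0,0,0,0,0],
], force=40)

```text
t: 22.22
eef_pos: [475.1, -142.1, 211.0]
eef_rot: [2.34, 2.093, 0.001]
wrist_force: [-1.8, -0.1, 6.8]
gripper_width: 47.0
finger_force: 41.1
```

Call:
play_rows([
  [1,0,0,25,0,0,0],
  [1,0,0,25,0,0,0],
  [1,0,0,25,0,0,0],
  [1,0,40,0,0,0,0],
  [1,39,35,0,0,0,0],
  [1,39,32,0,0,0,0],
  [1,39,31,0,0,0,0],
  [1,39,0,0,0,0,0],
  [1,0,0,0,0,0,0],
  [1,0,0,0,0,0,0],
])

```text
t: 23.48
eef_pos: [629.6, -4.3, 284.1]
eef_rot: [-2.341, -2.094, 0.003]
wrist_force: [-0.1, -0.5, -1.1]
gripper_width: 46.9
finger_force: 41.9
```

```bash
python3 rel.py | grep -v top
```

```text
t 23.48 [629.6  -4.3 284.1] [-2.341 -2.094  0.003] w 46.9 F [-0.1 -0.5 -1.1] 41.9
wrist wall -1 2850 x 2/50/98% [-32.5 -29.5 -26.5] y [-88. 153.] slope 0.0037
wrist wall 1 2742 x 2/50/98% [27.3 30.6 33.4] y [-88. 153.] slope 0.0034
wrist cap [325.  46.] 8079 z 78.8 feeder 1.7 127.0 r 23.8
wrist cap [323. 164.] 6398 z 78.7 feeder 1.0 70.2 r 23.7
wrist cap [306. 289.] 477 z 139.7 feeder -4.8 29.5 r 7.2
wrist cap [325. 343.] 5960 z 139.6 feeder -0.3 11.9 r 23.3
```

Call:
play_rows([
  [1,0.4,0,-15,0,0,0],
  [1,0,0,-15,0,0,0],
  [1,0,0,-12,0,0,0],
  [1,0,0,-10,0,0,0],
  [1,0,0,-5,0,0,0],
  [1,0,0,-4.5,0,0,0],
  [1,0,0,0,0,0,0],
  [1,0,0,-0.5,0,0,0],
  [1,0,0,0,0,0,0],
])

```text
t: 24.7
eef_pos: [631.0, -3.9, 223.1]
eef_rot: [2.341, 2.094, 0.001]
wrist_force: [-0.4, -0.1, 1.0]
gripper_width: 46.8
finger_force: 42.1
```

Call:
play_rows([
  [0,0,0,0,0,0,0],
  [0,0,0,0,0,0,0],
  [0,0,0,0,0,0,0],
  [0,0,0,0,0,0,0],
  [0,0,0,40,0,0,0],
  [0,0,0,40,0,0,0],
  [0,0,0,30,0,0,0],
  [0,0,0,0,0,0,0],
])

```text
t: 25.7
eef_pos: [631.8, -3.5, 335.6]
eef_rot: [2.338, 2.092, 0.007]
wrist_force: [0.3, 0.6, 0.6]
gripper_width: 85.6
finger_force: 0.0
```

Call:
play_rows([
  [0,-9,-34,0,0,0,0],
  [0,-9,-34,0,0,0,0],
  [0,-9,-34,0,0,0,0],
  [0,-9,-34,0,0,0,0],
  [0,0,0,0,0,0,0],
  [0,0,0,0,0,0,0],
])

```text
t: 26.45
eef_pos: [594.6, -139.2, 331.8]
eef_rot: [-2.339, -2.094, 0.0]
wrist_force: [-0.6, 0.8, 1.3]
gripper_width: 85.2
finger_force: 0.0
```

```bash
python3 look.py top wrist|grep -v "wrist cap"; python3 rel.py
```

```text
t 26.45 [ 594.6 -139.2  331.8] [-2.339 -2.094  0.   ] w 85.2 F [-0.6  0.8  1.3] 0.0
top cap [292. 173.] 422 z 78.1 med [643.3 109. ] circ 643.8 109.1 r 23.7
top cap [320. 176.] 428 z 78.1 med [637.1  53.3] circ 637.5 52.8 r 24.1
top cap [347. 178.] 427 z 78.0 med [630.4  -4. ] circ 630.9 -3.8 r 23.8
top grip [ 595.6 -136.9] [ 9.7 19. ]
wrist grip [ 595.8 -141.1] [19.3 20. ]
t 26.55 [ 595.  -138.2  332.3] [-2.338e+00 -2.097e+00 -1.000e-03] w 85.7 F [0.7 0.9 0. ] 0.0
wrist wall -1 1652 x 2/50/98% [-32.7 -29.8 -26.9] y [-91.  36.] slope 0.003
wrist wall 1 1549 x 2/50/98% [27.  30.2 33.1] y [-92.  36.] slope 0.0107
wrist cap [355.  31.] 4547 z 78.9 feeder 0.9 13.0 r 23.6
top wall -1 326 x 2/50/98% [-33.1 -29.9 -21.5] y [-90. 149.] slope 0.0046
top wall 1 219 x 2/50/98% [26.7 30.2 33.5] y [-93. 151.] slope 0.006
top cap [292. 173.] 312 z 80.7 feeder 1.1 126.2 r 23.6
top cap [320. 176.] 316 z 80.8 feeder 0.9 69.5 r 23.5
top cap [347. 178.] 315 z 80.8 feeder 0.6 13.0 r 23.9
```

View pics/r_wrist.png

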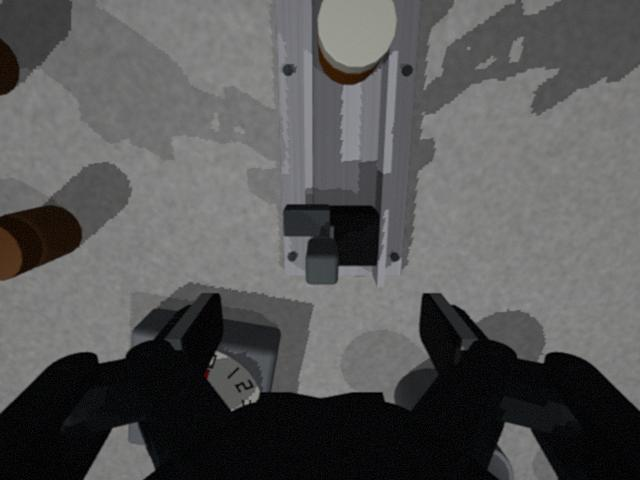

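All three jars stand in the track, and the hooked handle is at (322,258) behind the catch. I'm gripping it to unhook.

Call:
play_rows([
  [0,0.5,-3.5,-30,0,0,0],
  [0,0,0,-30,0,0,0],
  [0,0,0,-18,0,0,0],
  [0,0,0,0,0,0,0],
  [1,0,0,0,0,0,0],
  [1,0,0,0,0,0,0],
  [1,0,0,0,0,0,0],
  [1,0,0,0,0,0,0],
  [1,0,0,0,0,0,0],
  [1,0,0,0,0,0,0],
], force=60)

```text
t: 27.9
eef_pos: [595.5, -143.5, 255.4]
eef_rot: [2.341, 2.094, 0.0]
wrist_force: [-2.1, 0.5, 5.7]
gripper_width: 19.3
finger_force: 59.4
```

Call:
play_rows([
  [1,-0.7,-6,0,0,0,0],
  [1,0,0,0,0,0,0],
  [1,5.1,-0.5,0,0,0,0],
  [1,5.1,-0.6,0,0,0,0],
  [1,5.1,-0.5,0,0,0,0],
  [1,5.1,-0.6,0,0,0,0],
  [1,0,0,0,0,0,0],
  [1,0,0,0,0,0,0],
])

```text
t: 28.9
eef_pos: [615.1, -147.2, 255.4]
eef_rot: [-2.334, -2.094, -0.005]
wrist_force: [-3.7, 8.2, 7.9]
gripper_width: 19.0
finger_force: 60.0
```

Call:
play_rows([
  [1,1.2,11,0,0,0,0],
  [1,1.2,11,0,0,0,0],
  [1,1.2,11,0,0,0,0],
  [1,1.2,11,0,0,0,0],
  [1,1.2,11,0,0,0,0],
  [1,1.2,11,0,0,0,0],
  [1,1.2,11,0,0,0,0],
  [1,1.2,11,0,0,0,0],
  [1,1.2,8,0,0,0,0],
  [1,0.5,5,0,0,0,0],
])

```text
t: 30.15
eef_pos: [626.0, -47.1, 255.4]
eef_rot: [-2.336, -2.095, -0.003]
wrist_force: [-3.1, 5.1, 6.6]
gripper_width: 19.4
finger_force: 59.8
```

Call:
play_rows([
  [1,0.5,5,0,0,0,0],
  [1,0.5,5,0,0,0,0],
  [1,0.5,5,0,0,0,0],
  [1,0.4,4,0,0,0,0],
  [1,0.2,2,0,0,0,0],
  [1,0.2,2,0,0,0,0],
  [1,0,0,0,0,0,0],
  [1,0,0,0,0,0,0],
])

```text
t: 31.15
eef_pos: [628.3, -25.8, 255.5]
eef_rot: [-2.338, -2.095, -0.002]
wrist_force: [-3.3, 2.6, 7.5]
gripper_width: 19.2
finger_force: 59.8
```

Force along y has fallen, so the row is about closed. I'm letting go and lifting.

Call:
play_rows([
  [0,0,0,0,0,0,0],
  [0,0,0,0,0,0,0],
  [0,0,0,0,0,0,0],
  [0,0,0,0,0,0,0],
  [0,0,0,40,0,0,0],
  [0,0,0,40,0,0,0],
  [0,-32,-30,0,0,0,0],
  [0,-32,-40,0,0,0,0],
  [0,-32,-40,0,0,0,0],
  [0,-32,-40,0,0,0,0],
])

```text
t: 32.4
eef_pos: [499.5, -178.9, 334.9]
eef_rot: [2.34, 2.094, 0.0]
wrist_force: [0.4, -0.6, -0.2]
gripper_width: 85.3
finger_force: 0.0
```

```bash
python3 look.py top; python3 rel.py|grep top
python3 - <<'E'
import cv2
p=cv2.imread("pics/l_top.png");cv2.imwrite("pics/c2.png",cv2.resize(p[140:310,230:540],None,fx=2.5,fy=2.5,interpolation=2))
E
```

```text
t 32.4 [ 499.5 -178.9  334.9] [2.34  2.094 0.   ] w 85.3 F [ 0.4 -0.6 -0.2] 0.0
top cap [311. 175.] 1279 z 78.2 med [639.2  70. ] circ 640.9 70.3 r 70.6
top grip [628.7 -22.3] [19.9 20.7]
top wall -1 348 x 2/50/98% [-33.2 -29.6 -21.5] y [-91. 149.] slope 0.0037
top wall 1 195 x 2/50/98% [26.7 30.5 33.8] y [-91. 126.] slope 0.0057
top cap [311. 175.] 966 z 80.6 feeder 4.0 87.6 r 70.2
```

View pics/c2.png

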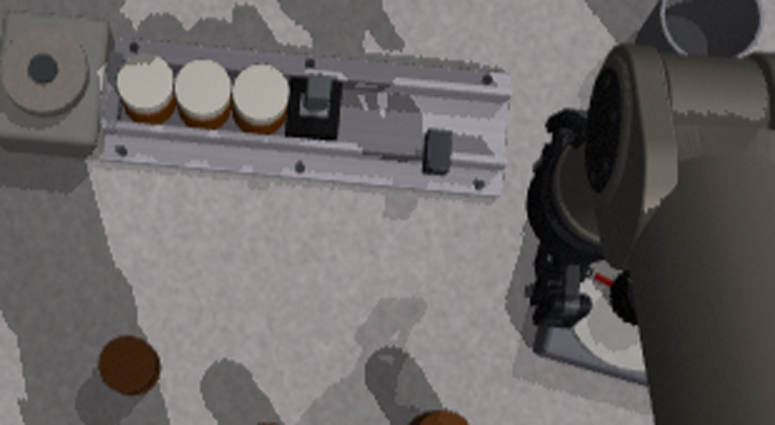

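The three caps stand in a closed row (about (145,85), (203,88), (260,95) in the crop) and the follower is at about 0.139. Now I'm looking at the dial.

Call:
play_rows([
  [0,-9,-24,0,0,0,0],
  [0,-9,-24,0,0,0,0],
  [0,-9,-24,0,0,0,0],
  [0,-9,-24,0,0,0,0],
  [0,0,0,0,0,0,0],
  [0,0,0,0,0,0,0],
])

```text
t: 33.3
eef_pos: [465.7, -272.0, 334.8]
eef_rot: [-2.339, -2.098, -0.002]
wrist_force: [-0.6, 0.1, 0.4]
gripper_width: 85.5
finger_force: 0.0
```

```bash
cat > dial.py <<'E'
from h import *
st();c=camera_info("wrist");p,d=capture("wrist");cv2.imwrite("pics/dial.png",p);P=cloud("wrist",d,c);Z=P[...,2]
near=np.hypot(P[...,0]-463.6,P[...,1]+285)
q=P[(abs(Z-95)<4)&(near<45)];(x,y),r=cv2.minEnclosingCircle(q[:,:2].astype(np.float32));print("sleeve",round(x,1),round(y,1),round(r,1))
q=P[(abs(Z-49)<3)&(near<100)];R=cv2.minAreaRect(q[:,:2].astype(np.float32));print("housing",np.round(R[0],1),np.round(R[1],1),round(R[2],2))
h=cv2.cvtColor(p,cv2.COLOR_BGR2HSV);red=((h[...,0]<8)|(h[...,0]>172))&(h[...,1]>140)&(h[...,2]>60)&(near<70)
for ce,s,m in blobs(red,8):
    q=P[m].mean(0);print("red",ce.round(),s[4],q.round(1),"world dir",np.arctan2(q[1]-y,q[0]-x).round(3))
E
python3 dial.py
```

```text
t 33.3 [ 465.7 -272.   334.8] [-2.339e+00 -2.098e+00 -2.000e-03] w 85.5 F [-0.6  0.1  0.4] 0.0
sleeve 463.8 -285.2 24.0
housing [ 464.2 -285. ] [123.8 123.6] 73.05
red [334. 214.] 111 [ 478.7 -256.    52. ] world dir 1.1
```

View pics/dial.png

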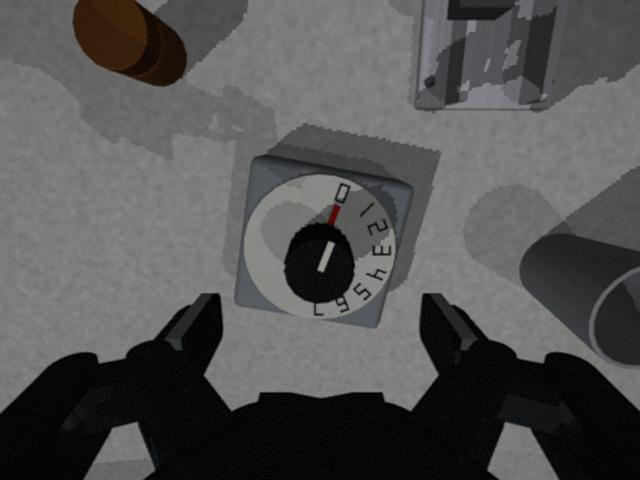

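The pointer mark at (334,214) stands on 0. I'm gripping the sleeve and turning 1.2 rad clockwise.

Call:
play_rows([
  [0,-1.9,-13.2,0,0,0,0],
  [0,0,0,-40,0,0,0],
  [0,0,0,-40,0,0,0],
  [0,0,0,-19,0,0,0],
  [0,0,0,0,0,0,0],
  [1,0,0,0,0,0,0],
  [1,0,0,0,0,0,0],
  [1,0,0,0,0,0,0],
  [1,0,0,0,0,0,0],
  [1,0,0,0,0,0,0],
], force=50)

```text
t: 34.6
eef_pos: [463.0, -287.1, 237.5]
eef_rot: [2.34, 2.093, -0.001]
wrist_force: [-2.4, 0.7, 6.3]
gripper_width: 46.8
finger_force: 50.7
```

Call:
play_rows([
  [1,0,0,0,0,0,-0.15],
  [1,0,0,0,0,0,-0.15],
  [1,0,0,0,0,0,-0.15],
  [1,0,0,0,0,0,-0.15],
  [1,0,0,0,0,0,-0.15],
  [1,0,0,0,0,0,-0.15],
  [1,0,0,0,0,0,-0.15],
  [1,0,0,0,0,0,-0.15],
  [1,0,0,0,0,0,0],
  [1,0,0,0,0,0,0],
])

```text
t: 35.85
eef_pos: [461.9, -286.1, 237.4]
eef_rot: [-3.114, -0.407, 0.005]
wrist_force: [-6.6, 5.0, 10.6]
gripper_width: 46.7
finger_force: 51.1
```

Call:
play_rows([
  [0,0,0,0,0,0,0],
  [0,0,0,0,0,0,0],
  [0,0,0,0,0,0,0],
  [0,0,0,0,0,0,0],
  [0,0,0,40,0,0,0],
  [0,0,0,40,0,0,0],
  [0,0,0,30,0,0,0],
  [0,0,0,0,0,0,0],
  [0,0,0,0,0,0,0],
])

```text
t: 36.98
eef_pos: [462.4, -286.7, 344.9]
eef_rot: [-3.114, -0.407, 0.002]
wrist_force: [-0.3, -0.2, 0.6]
gripper_width: 85.4
finger_force: 0.0
```

```bash
python3 dial.py; python3 look.py top
```

```text
t 36.98 [ 462.4 -286.7  344.9] [-3.114e+00 -4.070e-01  2.000e-03] w 85.4 F [-0.3 -0.2  0.6] 0.0
sleeve 464.4 -285.2 23.9
housing [ 464.4 -285.3] [124.1 123.9] 73.44
red [333. 193.] 110 [ 496.1 -288.2   52. ] world dir -0.095
t 37.02 [ 462.2 -286.6  344.4] [-3.114e+00 -4.070e-01  3.000e-03] w 85.3 F [ 0.  -0.2 -1.3] 0.0
top cap [311. 175.] 1269 z 78.0 med [639.6  69.9] circ 643.3 70.0 r 70.5
top grip [628.1 -22.4] [19.5 21. ]
```

View pics/dial.png

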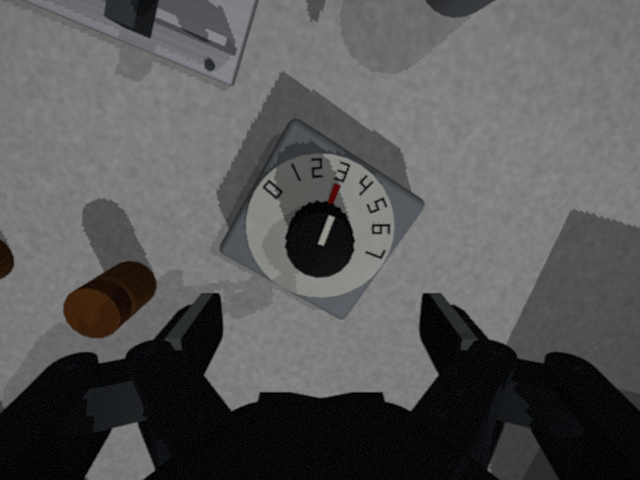

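The pointer mark at (333,193) is on 3 (direction -0.095, against -0.096 expected). The row is closed and the robot is clear, so I'm handing in.

```bash
python3 -c "
from plant import *
print(close_job())"
```

```text
the job is handed in; nothing more can be done
None
```

The job is handed in, with no verdict returned: my last camera check had all three jars in a closed row against the stop, the follower at about 0.139 m, the dial on 3 and the arm clear, and I never moved near the bottle, glove box or beaker.

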